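# Point out the missing bolt and its hole

### The job

Show a helper which bolt is still missing from the drill-press foot: first point from straight above at the loose bolt in the wooden stand that matches the three already fitted (the hexagon-headed one), with the fingertips one or two centimetres over its head, and keep them there for about two seconds. Then point in the same way at the empty bolt hole in the foot plate for about two seconds, and finish with the fingertips still hovering over that hole. Only point: touch and move nothing, and travel well above things so that you never point closely at any other bolt.

Things in the scene. Friction and masses are not known exactly. Their poses are not given: they have to be found in the camera images.
- stand: wooden bolt stand, block 60 x 235 x 60 mm, fixed to the bench; origin at the centre of its underside, long side along its y; three holes in its top at y = -85, 0 and +85 mm, with one loose bolt in each. It may be on the left or the right of the bench, the foot is then on the other side.
- hex_bolt: the bolt to point at: steel bolt, flat hexagonal head 30 mm across flats and 12.5 mm high, like the three fitted in the foot, about 0.2 kg, loose, standing in one of the stand's three holes; which hole varies. Origin on its axis at the underside of the head, z up; the 20 mm threaded shank runs 50 mm down from there.
- hex_top (a point): centre of the top face of the hexagonal head of the loose bolt (12.5 mm above the stand's top); its z axis points up
- eye_bolt: another bolt: steel eye bolt with an upright ring 39 mm across, whose top is 43.5 mm above the stand's top, about 0.2 kg, loose, standing in one of the stand's three holes; which hole varies. Not to be pointed at. Origin at the stand's top, on its axis.
- eye_top (a point): top of the eye bolt's ring
- thumb_bolt: another bolt: steel thumb screw with a round ribbed head 42 mm across and 18 mm high, about 0.2 kg, loose, standing in one of the stand's three holes; which hole varies. Not to be pointed at. Origin at the stand's top, on its axis.
- thumb_top (a point): centre of the top of the round head
- foot: drill-press foot: dark steel plate 170 x 170 x 18 mm lying flat, fixed to the bench, turned any way round; origin at the centre of its underside. A collar 72 mm across in its middle rises to 32 mm above the bench. Near each corner, at 55 mm along x and y from the centre, is a place for a bolt: three have hexagonal heads whose tops are 32.5 mm above the bench, the fourth (at +x, +y) is an empty hole.
- empty_hole (a point): centre of the mouth of the empty hole, 24 mm across, at the plate's top face, 18 mm above the bench; its z axis points up
- fitted0_top (a point): centre of the top of a hexagonal bolt head already fitted in the foot, at (55, -55) mm in the foot's frame. Not to be pointed at.
- fitted1_top (a point): centre of the top of a hexagonal bolt head already fitted in the foot, at (-55, 55) mm in the foot's frame. Not to be pointed at.
- fitted2_top (a point): centre of the top of a hexagonal bolt head already fitted in the foot, at (-55, -55) mm in the foot's frame. Not to be pointed at.
- tin: bystander: round closed jar with a flat lid, 70 mm across and 85 mm high, loose beyond the work; origin at the centre of its underside
- tape: bystander: black tape measure, 70 x 40 x 65 mm, loose beyond the work; origin at the centre of its underside
- wrench: bystander: steel wrench lying flat, loose, under 20 mm high, beyond the work; its length along its x axis

How it is judged:
On the way, in this order (a step that is already met when the one before it is completed fails the run):
1. the fingertips dwell just above the loose hexagon-headed bolt (horizontal distance between the grasp point and hex_top below 0.018 m and z of the grasp point in the frame of hex_top between 0.019 and 0.059 m), for 1.3 s.
2. the fingertips dwell just above the empty hole in the foot (horizontal distance between the grasp point and empty_hole below 0.018 m and z of the grasp point in the frame of empty_hole between 0.019 and 0.059 m), for 1.3 s.
At the end, for the whole second after the job is handed in: The grasp point is still within 18 mm sideways of the axis of the empty hole, with the fingertips clear of it by no more than 40 mm; the three loose bolts stand upright (within 0.12 rad) in their holes, and neither they nor the bystanders have moved more than 6 mm (all of step 2 and distance of each of hex_bolt, eye_bolt, thumb_bolt, tin, tape, wrench from where it was at the start of the episode below 0.006 m and angle between each of hex_bolt, eye_bolt, thumb_bolt's own z axis and vertical below 0.12 rad); the robot touches nothing.
It fails at once if the robot touches something (contact force between any of the fingers, the arm and anything else above 0.3 N).
It fails at once if a loose bolt or a bystander is moved or lifted by more than 6 mm (distance of any of hex_bolt, eye_bolt, thumb_bolt, tin, tape, wrench from where it was at the start of the episode above 0.006 m).
It fails at once if the fingers point closely (within 15 mm sideways, fingertips under 25 mm above) at a bolt other than the one named ((horizontal distance between the grasp point and eye_top below 0.015 m and z of the grasp point in the frame of eye_top below 0.044 m) or (horizontal distance between the grasp point and thumb_top below 0.015 m and z of the grasp point in the frame of thumb_top below 0.044 m) or (horizontal distance between the grasp point and fitted0_top below 0.015 m and z of the grasp point in the frame of fitted0_top below 0.044 m) or (horizontal distance between the grasp point and fitted1_top below 0.015 m and z of the grasp point in the frame of fitted1_top below 0.044 m) or (horizontal distance between the grasp point and fitted2_top below 0.015 m and z of the grasp point in the frame of fitted2_top below 0.044 m)).
It also fails if it takes over 45 s, if anything falls off the work surface, if the arm or the gripper's body presses on something with over 40 N, if the wrist force passes 120 N, or if a joint passes its speed limit or range.

### The arm

A 6-joint arm with a two-finger parallel gripper is mounted at the origin on the work surface. World frame = base frame: x ahead of the robot, y to its left, z up, the work surface at z = 0. Lengths are in m, angles in rad, forces in N, time in s.
With the tool pointing down it reaches from about 0.35 to 0.975 m from the base axis. Payload 7.1 kg.
Tool frame: the origin (TCP) lies at the very end of the fingers, on their centre line; the grasp point (between the pads) lies 19 mm behind it; z points along the fingers, y is the line along which they close (so a half turn about z gives the same grasp; the last joint's range is limited). The gripper opens to 88 mm and grips with 3 to 60 N. Pads are 20 mm wide; open, the fingers measure 115 mm over their backs; the gripper's body (75 mm by 178 mm) begins 61 mm behind the grasp point.
Start: joints at [1.273, 0.423, 1.63, -0, 1.089, -0.019], TCP at [0.172, 0.601, 0.223] pointing down, gripper open.
Joint ranges: [-3, 3], [-0.9, 2.11], [0.09, 2.58], [-1.31, 4.45], [0.11, 2.69], [-2.54, 2.54]. Speed limits (rad/s): [2.39, 2.39, 3.01, 3.14, 3.14, 3.14].

### API

Orientations are given as a unit quaternion [x, y, z, w].
In Python, from cell import observe, snapshot, camera_info, finish_job gives the robot as it stands.
- The arm moves only by the tool move_arm, never from a script. Its argument "plan" is a list of rows, each a list of 7 numbers: the shift along the tool's x, y, z in mm, then the turn, a rotation vector about the tool's x, y, z in degrees, then the opening, from 0 (shut) to 1 (fully open). A call has 1 to 12 rows; each row shifts and turns the commanded pose from where the row before left it, along the tool's axes as they then stand; what a row does not reach is not made up. A row lasts 1/10 s, in which the tool goes at most 50 mm and 8.59 degrees, less where a joint would pass 70% of its speed; a pose out of reach is approached as far as the arm can. A call with a gripper value outside its range is refused whole. The fingers move at their own pace and stop on an object; the grip force is fixed at half the most. Time passes only in rows, so rows that do not move let the fingers close. It gives the time, the measured TCP pose, the force, the opening and the grip force at its end, in the units of the state.
- observe(): the state, without advancing time (a new reading comes with each control period).
- snapshot(name): name is "side" or "top" or "wrist"; returns (picture, depth): 480x640x3 uint8, red, green, blue; 480x640 float32, m along the optical axis (not along the pixel's ray), 0 where there is no reading.
- camera_info(name): a dict with "mtx" (3x3 intrinsics, pixels), "extrinsics" (4x4, takes a point from camera to world coordinates). Camera axes: x right, y down, z forward; pixel columns grow to the right and rows downward; lengths in m; the calibration is good to about 2 mm. The wrist camera is an equidistant fisheye: a pixel r from the principal point sees the ray r / f radians off the axis. A picture is of the moment at which its call begins: read the wrist's pose just before it. camera_info takes no time and is no camera call; for the wrist camera it gives the pose at the moment of the call.
- finish_job(): hands the job in; it is judged then, once.
The state is a dict: "time": time; "q": joint angles; "qvel": joint speeds; "joint_efforts": joint torques, N m; "tool_pos": TCP position; "eef_rot": TCP orientation; "contact_force": force on the tool from outside, world axes, zero at the start; "moment": the same for the moment, N m; "finger_gap": finger opening in m; "grip_force": force on a finger pad.
Only numpy, scipy, OpenCV 4.12 (cv2) and the standard library are available. Lean on these libraries where they do the work, as an engineer would, in place of code of your own. Each camera call takes 0.05 s, during which the arm holds its last target. There are 200 camera calls.

## Working session

There is one attempt and no reset: what is moved stays moved. The work goes in short steps, Python scripts to look and compute and a tool call to move; the robot and the scene stay as the last step left them, time stands still between calls to the robot, and variables do not carry over. Pictures are saved under pics/ and viewed, at most 10 in all, crops included, and the job is handed in when it is done.

Besides the shell and the picture viewer there is one more tool, called after "Request:" as name(argument=value, ...) on one line, values as JSON. move_arm: Moves the arm, as the interface text tells. Its arguments: {"type":"object","properties":{"plan":{"type":"array","items":{"type":"array","items":{"type":"number"}}}},"required":["plan"]}

```bash
mkdir -p pics; python3 - <<'E'
from cell import *
import cv2,numpy as np
s=observe();print(s['time'],s['tool_pos'],s['eef_rot'],s['finger_gap'])
for n in("top","side"):
    p,d=snapshot(n);cv2.imwrite(f"pics/{n}0.png",p[...,::-1]);np.savez(f"{n}0.npz",p=p,d=d)
    c=camera_info(n);print(n,np.round(c['mtx'],1).tolist(),np.round(c['extrinsics'],3).tolist())
E
```

```text
0.0 [0.17182999 0.6003522  0.22190134] [ 1.38950983e-01  9.90298974e-01 -7.43843308e-04 -1.11297056e-04] 0.08797464664154286
top [[578.8, 0.0, 321.8], [0.0, 578.8, 240.8], [0.0, 0.0, 1.0]] [[0.02, -0.981, 0.191, 0.41], [-1.0, -0.021, -0.004, -0.006], [0.008, -0.191, -0.982, 1.111], [0.0, 0.0, 0.0, 1.0]]
side [[474.9, 0.0, 321.1], [0.0, 474.9, 229.0], [0.0, 0.0, 1.0]] [[0.828, -0.407, 0.386, 0.306], [-0.561, -0.591, 0.58, -0.475], [-0.008, -0.697, -0.718, 0.68], [0.0, 0.0, 0.0, 1.0]]
```

View pics/top0.png

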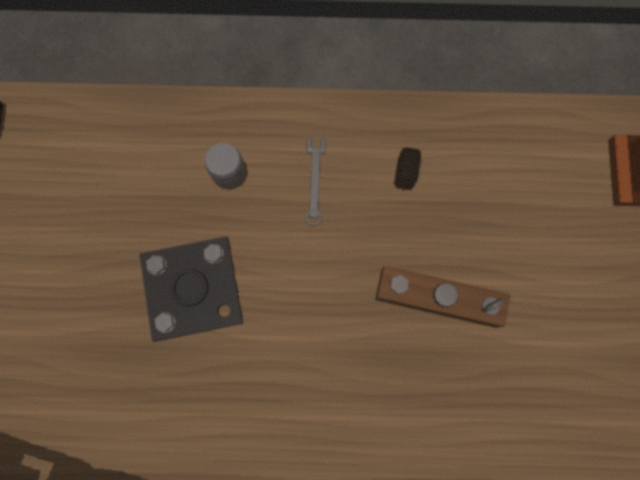

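View pics/side0.png

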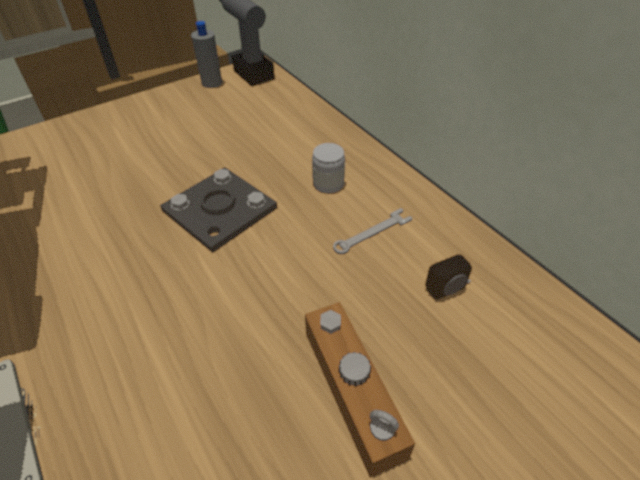

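The top view shows the stand on the right, with hex at (400,284), thumb at (446,295) and eye at (492,306). The foot is on the left, with its empty hole at (224,311) and fitted bolts at (156,265), (213,253) and (165,323). The side view agrees: hex is at (331,321) and the hole at (214,231).

```bash
cat > h.py <<'E'
from cell import *
import cv2,numpy as np
def ray(n,u,v,z):
    c=camera_info(n);T=c['extrinsics'];K=c['mtx']
    d=T[:3,:3]@np.linalg.solve(K,[u,v,1.]);o=T[:3,3]
    return (o+d*(z-o[2])/d[2])
E
python3 - <<'E'
from h import *
P={}
f=np.load("top0.npz");g=f['p'].astype(int);hsv=cv2.cvtColor(f['p'],cv2.COLOR_RGB2HSV)
def cen(u,v,kind,r=14):
    w=hsv[v-r:v+r+1,u-r:u+r+1]
    m=(w[...,1]<70)&(w[...,2]>75) if kind=='steel' else (w[...,1]>70)&(w[...,2]>55)
    n,l,s,c=cv2.connectedComponentsWithStats(m.astype(np.uint8))
    i=1+np.argmax(s[1:,4]); return c[i]+[u-r,v-r],s[i].tolist()
for nm,u,v,k,z in [("hex",400,284,'steel',.0725),("thumb",446,295,'steel',.078),("eye",492,306,'steel',.065),("f0",156,265,'steel',.0325),("f1",213,253,'steel',.0325),("f2",165,323,'steel',.0325),("hole",224,311,'hole',.018)]:
    c,s=cen(u,v,k,9 if k=='hole' else 14); P[nm]=ray("top",*c,z); print(nm,c.round(1),s,P[nm].round(4))
    uu,vv=c.round().astype(int);dz=f['d'][vv,uu];T=camera_info("top")
    print('  depth z',(T['extrinsics'][:3,:3]@(np.linalg.solve(T['mtx'],[*c,1])*dz)+T['extrinsics'][:3,3]).round(3))
print("side hex",ray("side",331,321,.0725),"hole",ray("side",214,231,.018))
n=np.linalg.norm
print("hex-thumb",n(P['hex'][:2]-P['thumb'][:2]),"thumb-eye",n(P['eye'][:2]-P['thumb'][:2]),"pair",[round(n(P['hole'][:2]-P[k][:2]),4) for k in('f0','f1','f2')], "f1+f2-f0",P['f1']+P['f2']-P['f0'])
E
```

```text
hex [398.9 284.2] [5, 5, 17, 19, 253] [ 0.5354 -0.1508  0.0725]
  depth z [ 0.536 -0.151  0.07 ]
thumb [445.9 294.4] [3, 2, 23, 24, 438] [ 0.5181 -0.234   0.078 ]
  depth z [ 0.518 -0.234  0.078]
eye [492.3 305. ] [4, 5, 22, 18, 232] [ 0.5021 -0.3203  0.065 ]
  depth z [ 0.499 -0.309  0.101]
f0 [155.2 264.3] [4, 4, 21, 20, 297] [0.5683 0.3017 0.0325]
  depth z [0.568 0.302 0.032]
f1 [212.8 252.8] [5, 5, 20, 20, 296] [0.5924 0.1949 0.0325]
  depth z [0.593 0.195 0.031]
f2 [164.2 322.2] [3, 3, 22, 21, 337] [0.4608 0.2771 0.0325]
  depth z [0.461 0.276 0.035]
hole [223.8 310.7] [3, 3, 13, 13, 131] [0.4851 0.1709 0.018 ]
  depth z [ 0.486  0.174 -0.001]
side hex [ 0.53709364 -0.15177259  0.0725    ] hole [0.48819742 0.17313025 0.018     ]
hex-thumb 0.08497583140120368 thumb-eye 0.08779614508577847 pair [np.float64(0.155), np.float64(0.1099), np.float64(0.109)] f1+f2-f0 [0.48489019 0.17034979 0.0325    ]
```

The spacings check out: 85 mm between bolts on the stand, and 110 and 155 mm on the foot. Targets are hex (0.536, -0.151) and hole (0.486, 0.172). I'll travel at about 0.22 m with the fingers shut.

Request:
move_arm(plan=[[-23,-26,0,0,0,0,0],[-23,-26,0,0,0,0,0],[-23,-26,0,0,0,0,0],[-23,-26,0,0,0,0,0],[-23,-26,0,0,0,0,0],[-23,-26,0,0,0,0,0],[-23,-26,0,0,0,0,0],[-23,-26,0,0,0,0,0],[-23,-26,0,0,0,0,0],[-23,-26,0,0,0,0,0],[-23,-26,0,0,0,0,0],[-23,-26,0,0,0,0,0]])

```text
time: 1.3
tool_pos: [0.3517, 0.2236, 0.2226]
eef_rot: [0.139, 0.99, -0.0, -0.0]
contact_force: [-0.4, -0.0, 0.1]
finger_gap: 0.0005
grip_force: 0.0
```

Request:
move_arm(plan=[[-23,-26,0,0,0,0,0],[-23,-26,0,0,0,0,0],[-23,-26,0,0,0,0,0],[-23,-26,0,0,0,0,0],[-23,-26,0,0,0,0,0],[-23,-26,0,0,0,0,0],[-23,-26,0,0,0,0,0],[-23,-26,0,0,0,0,0],[-23,-26,0,0,0,0,0],[-23,-26,0,0,0,0,0],[-23,-26,0,0,0,0,0],[0,0,0,0,0,0,0]])

```text
time: 2.5
tool_pos: [0.5175, -0.1227, 0.2225]
eef_rot: [0.14, 0.99, -0.0, 0.001]
contact_force: [-0.2, 0.2, 0.1]
finger_gap: 0.0001
grip_force: 0.0
```

```bash
cat > go.py <<'E'
from h import *
from scipy.spatial.transform import Rotation as R
s=observe();r=R.from_quat(s['eef_rot'])
print(s['time'],s['tool_pos'].round(4),s['eef_rot'].round(3),s['finger_gap'],s['contact_force'].round(2),s['q'].round(2))
for n,t in(("hex",[.536,-.151,.0925]),("hole",[.4855,.1712,.038])):
    print(n,(r.inv().apply(np.array(t)-s['tool_pos'])*1000).round(1))
E
python3 go.py; python3 -c "
from h import *
p,d=snapshot('wrist');cv2.imwrite('pics/w1.png',p[...,::-1])"
```

```text
2.5 [ 0.5175 -0.1227  0.2225] [ 0.14   0.99  -0.     0.001] 0.00013579615030920214 [-0.25  0.16  0.08] [-0.25  0.29  1.84 -0.    1.02 -1.54]
hex [-25.4 -22.  130.1]
hole [112.7 273.5 184.2]
```

View pics/w1.png

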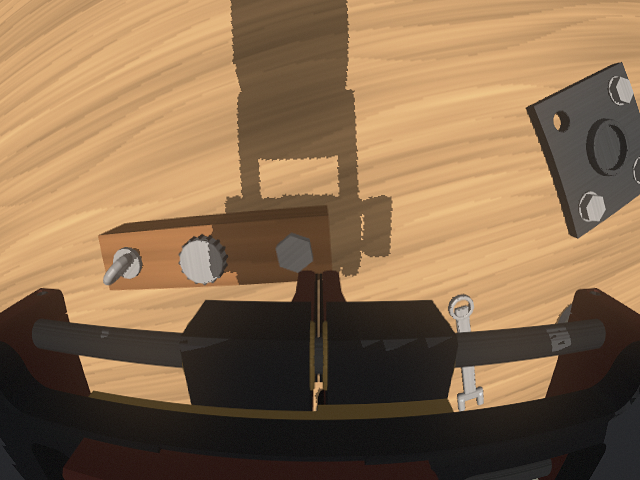

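The wrist view shows the hexagonal head at (295,253), at the end of the stand by the shut fingertips, with thumb at (203,259) and eye at (125,265). I'll go sideways first, then down, then dwell.

Request:
move_arm(plan=[[-13,-11,0,0,0,0,0],[-12,-11,0,0,0,0,0],[0,0,20,0,0,0,0],[0,0,30,0,0,0,0],[0,0,30,0,0,0,0],[0,0,25,0,0,0,0],[0,0,15,0,0,0,0],[0,0,7,0,0,0,0],[0,0,3,0,0,0,0],[0,0,0,0,0,0,0],[0,0,0,0,0,0,0],[0,0,0,0,0,0,0]])

```text
time: 3.75
tool_pos: [0.5346, -0.1479, 0.0936]
eef_rot: [0.139, 0.99, -0.0, 0.001]
contact_force: [0.8, -0.2, 0.2]
finger_gap: 0.0007
grip_force: 0.0
```

```bash
python3 go.py; python3 -c "
from h import *
p,d=snapshot('side');cv2.imwrite('pics/s1.png',cv2.resize(p[200:440,200:520,::-1],None,fx=2,fy=2))"
```

```text
3.75 [ 0.5346 -0.1479  0.0936] [ 0.139  0.99  -0.     0.001] 0.0006863074214321677 [ 0.78 -0.16  0.18] [-0.29  0.5   1.87 -0.    0.77 -1.58]
hex [-2.2 -2.6  1.1]
hole [135.1 293.2  55.3]
```

View pics/s1.png

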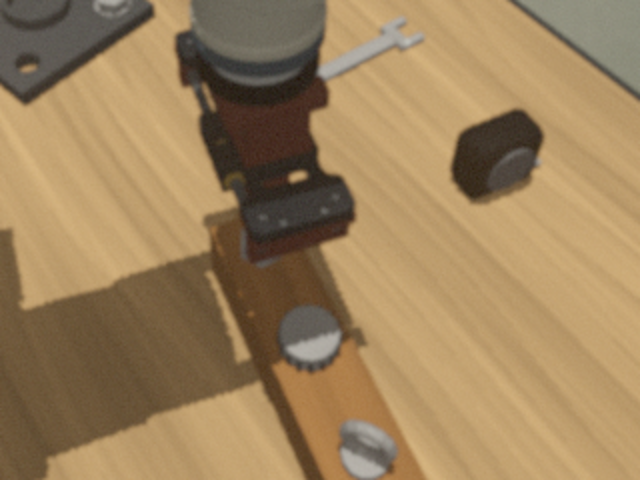

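The side crop shows the fingertips hovering over the hex head at about (265,250), clear of thumb at (310,335) and eye at (367,450). I'll nudge to centre, then dwell for about 2 s.

Request:
move_arm(plan=[[-2,-2,0,0,0,0,0],[0,0,0,0,0,0,0],[0,0,0,0,0,0,0],[0,0,0,0,0,0,0],[0,0,0,0,0,0,0],[0,0,0,0,0,0,0],[0,0,0,0,0,0,0],[0,0,0,0,0,0,0],[0,0,0,0,0,0,0],[0,0,0,0,0,0,0],[0,0,0,0,0,0,0],[0,0,0,0,0,0,0]])

```text
time: 5.0
tool_pos: [0.5353, -0.1501, 0.0927]
eef_rot: [0.139, 0.99, 0.0, -0.0]
contact_force: [0.9, -0.3, -0.1]
finger_gap: 0.0005
grip_force: 0.0
```

Request:
move_arm(plan=[[0,0,0,0,0,0,0],[0,0,0,0,0,0,0],[0,0,0,0,0,0,0],[0,0,0,0,0,0,0],[0,0,0,0,0,0,0],[0,0,0,0,0,0,0],[0,0,-20,0,0,0,0],[0,0,-30,0,0,0,0],[0,0,-30,0,0,0,0],[0,0,-30,0,0,0,0],[0,0,-10,0,0,0,0],[0,0,0,0,0,0,0]])

```text
time: 6.2
tool_pos: [0.5362, -0.1504, 0.214]
eef_rot: [0.139, 0.99, -0.0, 0.002]
contact_force: [0.9, 0.3, -0.9]
finger_gap: 0.0004
grip_force: 0.0
```

Request:
move_arm(plan=[[13,29,0,0,0,0,0],[13,29,0,0,0,0,0],[13,29,0,0,0,0,0],[13,29,0,0,0,0,0],[13,29,0,0,0,0,0],[13,29,0,0,0,0,0],[13,29,0,0,0,0,0],[13,29,0,0,0,0,0],[13,29,0,0,0,0,0],[13,29,0,0,0,0,0],[0,0,0,0,0,0,0],[0,0,0,0,0,0,0]])

```text
time: 7.4
tool_pos: [0.4891, 0.1645, 0.2111]
eef_rot: [0.138, 0.99, -0.001, -0.001]
contact_force: [0.9, -1.1, 0.5]
finger_gap: 0.0006
grip_force: 0.0
```

```bash
python3 go.py
```

```text
7.4 [0.4891 0.1645 0.2111] [ 0.138  0.99  -0.001 -0.001] 0.0006086341466961608 [ 0.95 -1.06  0.51] [ 0.3   0.28  1.88 -0.    0.99 -0.99]
hex [-131.6 -290.5  118.8]
hole [  4.9   5.7 173.1]
```

Request:
move_arm(plan=[[5,6,0,0,0,0,0],[0,0,20,0,0,0,0],[0,0,30,0,0,0,0],[0,0,30,0,0,0,0],[0,0,30,0,0,0,0],[0,0,25,0,0,0,0],[0,0,20,0,0,0,0],[0,0,10,0,0,0,0],[0,0,5,0,0,0,0],[0,0,2,0,0,0,0],[0,0,0,0,0,0,0],[0,0,0,0,0,0,0]])

```text
time: 8.6
tool_pos: [0.4876, 0.1717, 0.0415]
eef_rot: [0.139, 0.99, 0.0, 0.001]
contact_force: [0.4, -0.6, 0.4]
finger_gap: 0.0005
grip_force: 0.0
```

```bash
python3 go.py; python3 -c "
from h import *
p,d=snapshot('side');cv2.imwrite('pics/s2.png',cv2.resize(p[100:340,100:420,::-1],None,fx=2,fy=2))"
```

```text
8.6 [0.4876 0.1717 0.0415] [0.139 0.99  0.    0.001] 0.0004661923010872844 [ 0.42 -0.6   0.42] [ 0.32  0.56  1.96 -0.    0.62 -0.98]
hex [-135.4 -296.9  -51.1]
hole [ 1.9 -1.1  3.5]
```

View pics/s2.png

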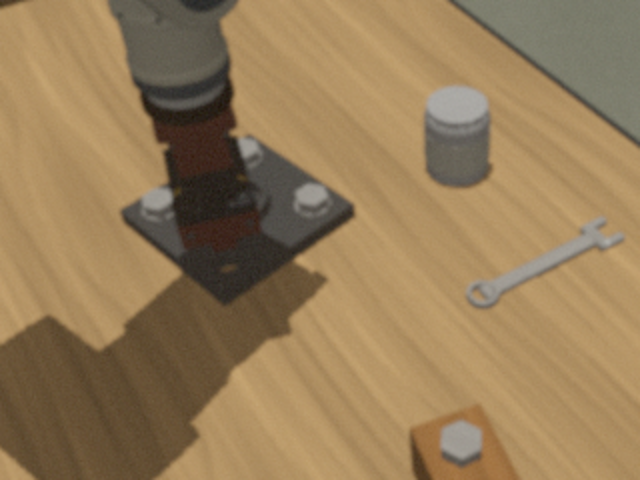

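The side crop shows the fingertips hovering just over the empty hole at about (228,265), with the fitted bolts clear. Now the dwell.

Request:
move_arm(plan=[[2,0,2,0,0,0,0],[0,0,0,0,0,0,0],[0,0,0,0,0,0,0],[0,0,0,0,0,0,0],[0,0,0,0,0,0,0],[0,0,0,0,0,0,0],[0,0,0,0,0,0,0],[0,0,0,0,0,0,0],[0,0,0,0,0,0,0],[0,0,0,0,0,0,0],[0,0,0,0,0,0,0],[0,0,0,0,0,0,0]])

```text
time: 9.85
tool_pos: [0.4851, 0.1721, 0.0387]
eef_rot: [0.139, 0.99, -0.0, 0.0]
contact_force: [0.0, -0.1, 0.9]
finger_gap: 0.0003
grip_force: 0.0
```

Request:
move_arm(plan=[[0,0,0,0,0,0,0],[0,0,0,0,0,0,0],[0,0,0,0,0,0,0],[0,0,0,0,0,0,0],[0,0,0,0,0,0,0],[0,0,0,0,0,0,0],[0,0,0,0,0,0,0],[0,0,0,0,0,0,0],[0,0,0,0,0,0,0],[0,0,0,0,0,0,0],[0,0,0,0,0,0,0],[0,0,0,0,0,0,0]])

```text
time: 11.05
tool_pos: [0.4851, 0.1722, 0.0387]
eef_rot: [0.139, 0.99, 0.0, -0.0]
contact_force: [-0.2, 0.6, -0.1]
finger_gap: 0.0007
grip_force: 0.0
```

```bash
python3 go.py; python3 -c "
from cell import *
print(finish_job())"
```

```text
11.05 [0.4851 0.1722 0.0387] [ 0.139  0.99   0.    -0.   ] 0.0006723244150505302 [-0.17  0.62 -0.12] [ 0.32  0.56  1.97  0.    0.61 -0.97]
hex [-137.9 -296.7  -53.8]
hole [-0.7 -0.8  0.7]
the job is handed in; nothing more can be done
None
```

I pointed at the loose hex bolt and then at the empty hole, about 20 mm above each for roughly two seconds, and handed the job in at about 11 s with the fingertips still over the hole; I saw no sign of contact, but no verdict came back.

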